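# Seat the workholding plate on its kinematic base

## Robot

A 7-joint arm with a two-finger parallel gripper is mounted at the origin on the work surface. World frame = base frame: x ahead of the robot, y to its left, z up, the work surface at z = 0. Lengths are in m, angles in degrees, forces in N, time in s.
With the tool pointing down it reaches from about 0.425 to 0.875 m from the base axis. Payload 4.7 kg.
Tool frame: the origin (TCP) lies on the centre line of the jaws, within the pads' length; the fingertips stand 8 mm ahead of it and the grasp point (between the pads) lies 11 mm behind it; z points along the fingers, y is the direction in which the jaws open and shut (so a half turn about z gives the same grasp; the last joint's range is limited). The gripper opens to 87 mm and grips with 3 to 60 N. Pads are 19 mm wide; open, the fingers measure 117 mm over their backs; the gripper's body (75 mm by 190 mm) begins 51 mm behind the grasp point.
Start: joints at [72.657, 18.392, -4.016, 83.108, 1.295, 78.541, -3.26], TCP at [0.202, -0.618, 0.231] pointing down, gripper open.
Joint ranges: [-163.93, 163.93], [-17.29, 119.83], [-79.2, 71.16], [3.27, 140.29], [-89.18, 269.18], [5.43, 117.66], [-154.24, 154.24]. Speed limits (degrees/s): [147.25, 147.25, 180, 180, 180, 180, 180].

## Interface

Orientations are given as [roll, pitch, yaw] about the fixed x, y, z axes, in that order (R = Rz(yaw) Ry(pitch) Rx(roll)).
In Python, from cell import status, vision, workorder gives the robot as it stands.
- The arm moves only by the tool step_arm, never from a script. Its argument "series" is a list of rows, each an object of numbers: "ax", "ay", "az": the turn, a rotation vector about the world's x, y, z in degrees; "x", "y", "z": the shift along the world's x, y, z in m; "claw": the opening in per cent of the stroke, from 0 (shut) to 100 (fully open). In form: [{"ax": .., "ay": .., "az": .., "x": .., "y": .., "z": .., "claw": ..}, ...]. A call has 1 to 12 rows; each row is the pose to reach, as a shift and turn from the pose commanded when the call began; what a row does not reach only later rows make up. A row lasts 1/10 s, in which the tool goes at most 50 mm and 8.59 degrees, less where a joint would pass 70% of its speed; a pose out of reach is approached as far as the arm can. A call with a gripper value outside its range is refused whole. The fingers move at their own pace and stop on an object; "squeeze" is the grip in N (left out, the last holds). Time passes only in rows, so rows that repeat a pose let the fingers close. It gives the time, the measured TCP pose, the force and the opening at its end, in the units of the state.
- status.get_obs(): the state, without advancing time (a new reading comes with each control period).
- vision.read_camera(name): name is "scene" or "top" or "wrist"; returns the picture (480x640x3 uint8, red, green, blue); there is no depth.
- vision.camera_params(name): a dict with "fovy" (degrees; the focal length in pixels is half the picture's height over the tangent of half this angle, whatever the lens; pixels are square), "cx", "cy" (the principal point, pixels), "eye" and "orientation" of the camera in the world; the wrist camera has in their place "tool_from_camera" (4x4, takes a point from camera to tool coordinates, whose origin is the TCP and whose axes are the flange's). Camera axes: x right, y down, z forward; pixel columns grow to the right and rows downward; lengths in m; the calibration is good to about 2 mm. A picture is of the moment at which its call begins: read the wrist's pose just before it. camera_params takes no time and is no camera call.
- workorder.sign_off(): hands the job in, once; it reports no verdict.
The state is a dict: "time_s": time; "qpos": joint angles; "joint_velocities": joint speeds; "effort": joint torques, N m; "tool_pos": TCP position; "tool_rot": TCP orientation; "force": force on the tool from outside, world axes, zero at the start; "wrist_torque": the same for the moment, N m; "grip_width": finger opening in m.
Only numpy, scipy, OpenCV 4.12 (cv2) and the standard library are available. Lean on these libraries where they do the work, as an engineer would, in place of code of your own. Each camera call takes 0.05 s, during which the arm holds its last target.

## Task

Pick up the plywood workholding plate by its sprung black handle and set it on the grey base, red corner over the red-marked cone seat. The seats' exact place along the base is not known, so rest the plate lightly on them and feel it along until all three ball feet drop fully home in cone, groove and flat; then, with it home, push the handle down to about two thirds of its travel for about half a second to bed it, and let go. Be gentle: never slam or force the plate against the base or run the handle to its stop, keep the plate roughly level, and leave the glue bottle, screwdriver and offcut alone.

Things in the scene. Friction and masses are not known exactly. Their poses are not given: they have to be found in the camera images.
- base: Fixed grey base plate, 180 x 206 x 10 mm, on the bench. Origin at bench height, z up, x and y along its sides. On it a clamped aluminium carriage carries three steel seats; it stands up to 18 mm either way along y from mid travel, an offset s that differs each time and is not measured (only seen or felt). It does not shift under hand forces. Friction about 0.5.
- cone_mid (a point): Point on the base, at x -55, y -35, z 24 mm in its frame: where the cone seat's mouth would be if s = 0 (the real one is s farther along y). Cone: 45 degree walls, mouth 15 mm across, sunk in a flat-topped block 36 mm wide in x that reaches 43 mm either side of it in y, top 24 mm above the bench. Red stripe on the block's -y end.
- groove_mid (a point): Point on the base, at x 55, y -35, z 24 mm in its frame: middle of the V groove if s = 0. Groove runs along x, 45 degree walls, mouth 15 mm wide, in a block of the same size and height as the cone's. A ball in cone or groove sinks 4.6 mm below where it is on the block tops (centre 31 mm above the bench on top, 26.4 mm home). Dry steel: a ball left part way up a wall can hang there.
- flat_mid (a point): Point on the base, at x 0, y 45, z 19.4 mm in its frame: middle of the flat pad if s = 0. Pad 40 mm in x, 76 mm in y, top 19.4 mm above the bench, so with all feet home the plate is level, all ball centres 26.4 mm above the bench.
- pallet: Loose plywood plate, 150 (x) x 125 (y) x 12 mm, about 0.5 kg, blue long edges, low fence on its +y side (top 35 mm up). Stands on three 14 mm steel balls; origin in the plane under them, plate top 28 mm up. Ball centres 7 mm up at (-55,-35) under the red corner (cone), (55,-35) (groove), (0,45) (flat). Seated, its axes point as the base's and its origin is 19.4 mm above the bench.
- grip (a point): Centre of the black grip block on top of the sprung handle: 46 mm along the plate's x, 18 mm along its y, 24 mm high; at rest 68 mm above the plate's origin, at x 0, y -5 mm. Axes as the plate's.
- handle (a joint): How far the handle is pushed down into the plate: 0 at rest (upper stop, also when the plate hangs from it) to 0.012 m (hard lower stop; do not reach it). Spring: 3 N to start, plus 0.7 N per mm, 11.4 N at the stop.
- foot_cone (a point): Centre of the ball foot under the red corner (goes into the cone).
- foot_groove (a point): Centre of the ball foot at the other end of the same long edge (goes into the groove).
- foot_flat (a point): Centre of the single ball foot under the fence side (goes on the flat pad).
- glue: Bystander: white glue bottle with orange cap, 48 mm across, 120 mm high, origin under its centre. Leave alone.
- screwdriver: Bystander: screwdriver with yellow handle, 180 mm, lying on the bench. Leave alone.
- offcut: Bystander: plywood offcut 60 x 140 x 18 mm with a blue edge, origin under its centre. Leave alone.

How it is judged (in metres and radians):
On the way, in this order (a step that is already met when the one before it is completed fails the run):
1. the plate is lifted clear of the bench (50 mm) (height (world z) of pallet above 0.05 m), for 0.2 s.
2. with all three feet home, the handle is pushed down at least 6 mm for 0.3 s (z of foot_cone in the frame of base between 0.0249 and 0.0279 m and z of foot_groove in the frame of base between 0.0249 and 0.0279 m and z of foot_flat in the frame of base between 0.0249 and 0.0279 m and x of foot_cone in the frame of base between -0.059 and -0.051 m and x of foot_groove in the frame of base between 0.051 and 0.059 m and y of foot_flat in the frame of base between 0.021 and 0.069 m and value of joint handle above 0.006 m), for 0.3 s.
At the end, for the whole second after the job is handed in: Plate released at rest on the base: all three ball centres 26.4 +- 1.5 mm above the base underside, right way round (cone and groove feet within 4 mm of x -55 and +55 mm of the base, flat foot at y 45 +- 24 mm), handle sprung back (under 2 mm) (z of foot_cone in the frame of base between 0.0249 and 0.0279 m and z of foot_groove in the frame of base between 0.0249 and 0.0279 m and z of foot_flat in the frame of base between 0.0249 and 0.0279 m and x of foot_cone in the frame of base between -0.059 and -0.051 m and x of foot_groove in the frame of base between 0.051 and 0.059 m and y of foot_flat in the frame of base between 0.021 and 0.069 m and value of joint handle below 0.002 m and contact force between pallet and base above 1 N and linear speed of pallet below 0.01 m/s); the robot touches nothing.
It fails at once if the plate is forced or slammed against the base (over 25 N) (contact force between pallet and base above 25 N).
It fails at once if the plate is tipped more than 20 degrees (angle between pallet's own z axis and vertical above 0.35 rad).
It fails at once if the handle is run to its lower stop (value of joint handle above 0.0117 m).
It fails at once if a bystander is moved more than 20 mm (distance of any of glue, screwdriver, offcut from where it was at the start of the episode above 0.02 m).
It also fails if it takes over 61 s, if anything falls off the work surface, if the arm or the gripper's body presses on something with over 40 N, if the wrist force passes 120 N, or if a joint passes its speed limit or range.

## Working session

There is one attempt and no reset: what is moved stays moved. The work goes in short steps, Python scripts to look and compute and a tool call to move; the robot and the scene stay as the last step left them, time stands still between calls to the robot, and variables do not carry over. Pictures are saved under pics/ and viewed, and the job is handed in when it is done.

Besides the shell and the picture viewer there is one more tool, called after ">>>" by a JSON object that holds its "op" and its "data", one argument or row to a line. step_arm: Moves the arm, as the interface text tells. Its arguments: {"type":"object","properties":{"series":{"type":"array"},"squeeze":{"type":"number"}},"required":["series"]}

```bash
ls; mkdir -p pics; python3 - <<'E'
from cell import status, vision
import cv2
o=status.get_obs(); print({k:o[k] for k in o})
for n in ["scene","top","wrist"]:
    im=vision.read_camera(n); cv2.imwrite(f"pics/{n}0.png",im[:,:,::-1]); print(n,vision.camera_params(n))
E
```

```text
pics
{'time_s': 0.0, 'qpos': array([72.65635699, 18.44099101, -4.01503224, 83.17301122,  1.29675076,
       78.54131523, -3.26049108]), 'joint_velocities': array([-0.03660163,  0.05879117, -0.03412891, -0.01050131,  0.02908433,
       -0.10214485, -0.00741484]), 'effort': array([-3.18108723e-04, -4.91297114e+01, -4.03797431e-01, -3.12529957e+01,
       -6.36247918e-02,  4.38232231e-02,  1.84927485e-04]), 'tool_pos': array([ 0.20226781, -0.61717304,  0.22945612]), 'tool_rot': array([-1.79890019e+02,  7.53835646e-03,  1.81527427e+01]), 'force': array([ 0.97059327,  0.99221396, -0.89506183]), 'wrist_torque': array([ 0.05726756, -0.01205208, -0.00367217]), 'grip_width': 0.08687195448855968}
scene {'fovy': 46.867193494417364, 'cx': 325.29855095231824, 'cy': 236.09517685121008, 'eye': array([ 1.02380609, -0.47113689,  0.94378252]), 'orientation': array([-143.79461143,   -1.05109598,   46.39723164])}
top {'fovy': 46.9062716596477, 'cx': 320.8670655528699, 'cy': 240.2803510166822, 'eye': array([0.43969368, 0.00342072, 1.06626099]), 'orientation': array([-172.247664  ,    0.19999196,  -89.41714448])}
wrist {'fovy': 58.197317860249406, 'cx': 325.2700915141389, 'cy': 242.62939991186357, 'tool_from_camera': array([[ 2.10302692e-05, -9.62112529e-01, -2.72652674e-01,
         7.41315367e-02],
       [ 9.99999929e-01, -8.26498478e-05,  3.68779518e-04,
         8.78540276e-05],
       [-3.77342097e-04, -2.72652662e-01,  9.62112459e-01,
        -1.54727818e-01],
       [ 0.00000000e+00,  0.00000000e+00,  0.00000000e+00,
         1.00000000e+00]])}
```

View pics/top0.png

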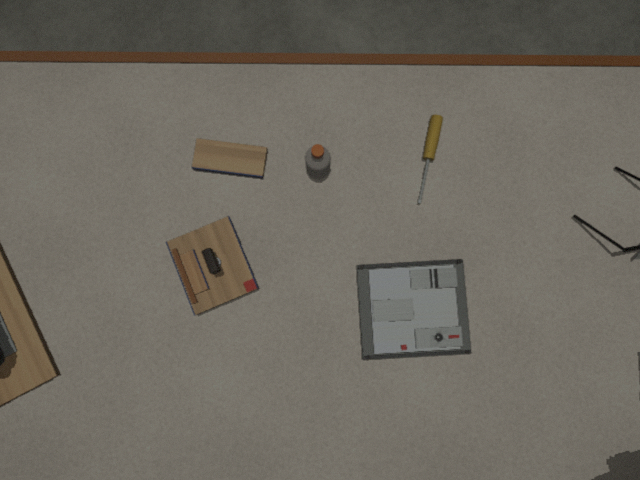

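View pics/scene0.png

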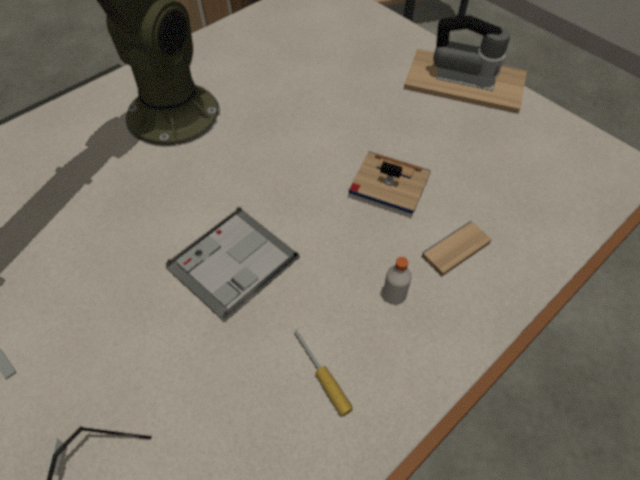

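View pics/wrist0.png

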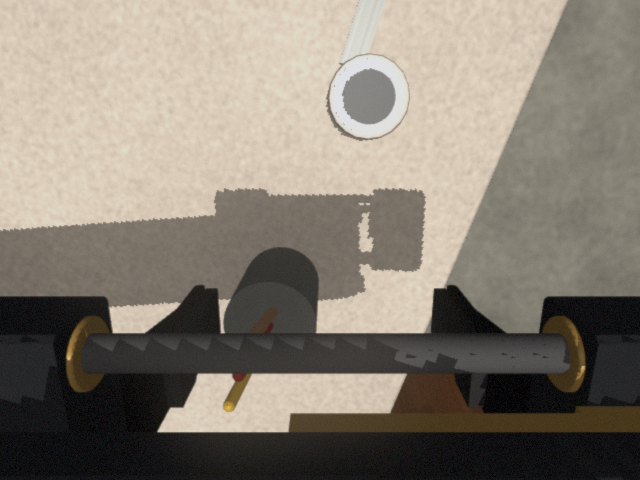

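The top view shows the plate at about (212,265) with its red corner at (250,286). The base is at about (414,309), with the cone at about (438,337) and the red stripe at (454,337). I'll enlarge both.

```bash
python3 - <<'E'
import cv2
im=cv2.imread("pics/top0.png")
for n,(x,y,w,h) in {"plate":(155,205,115,115),"base":(350,252,128,115)}.items():
    c=cv2.resize(im[y:y+h,x:x+w],None,fx=5,fy=5,interpolation=cv2.INTER_CUBIC)
    c=cv2.convertScaleAbs(c,alpha=1.6)
    for k in range(0,w,20): cv2.putText(c,str(x+k),(k*5,10),0,.4,(0,255,255)); cv2.line(c,(k*5,12),(k*5,18),(0,255,255))
    for k in range(0,h,20): cv2.putText(c,str(y+k),(0,k*5+4),0,.4,(0,255,255))
    cv2.imwrite(f"pics/crop_{n}.png",c)
E
```

```text
(no output)
```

View pics/crop_plate.png

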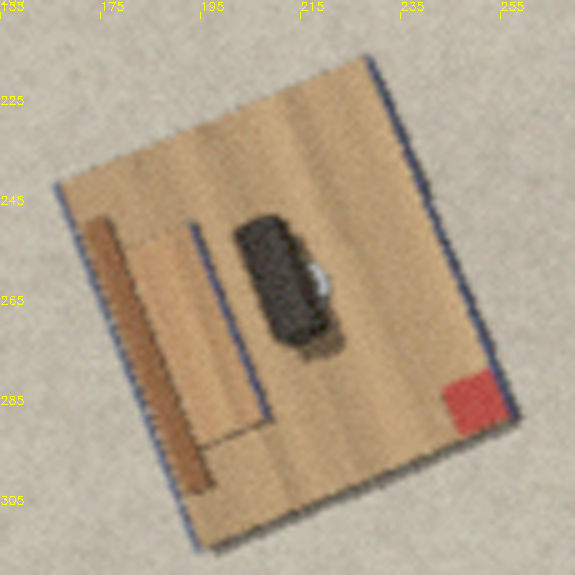

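View pics/crop_base.png

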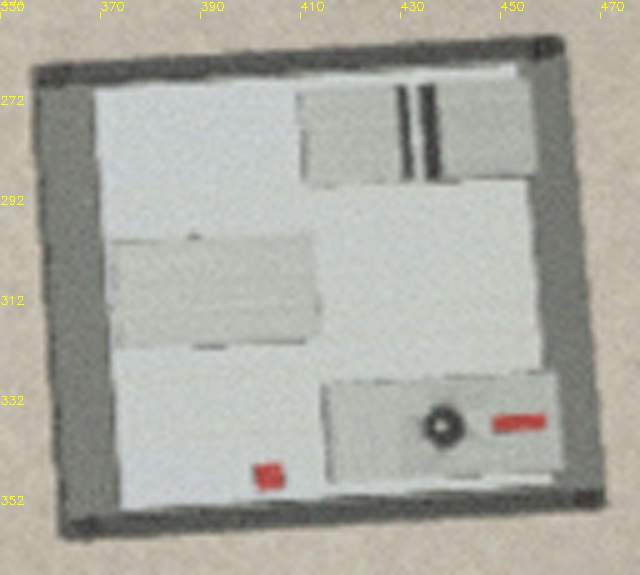

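```bash
cat > h.py <<'E'
import numpy as np
from scipy.spatial.transform import Rotation as R
from scipy.optimize import least_squares
from cell import status, vision
def cam(n,obs=None):
    p=vision.camera_params(n); f=240/np.tan(np.radians(p['fovy']/2))
    if n=='wrist':
        T=np.eye(4); T[:3,:3]=R.from_euler('xyz',obs['tool_rot'],degrees=True).as_matrix(); T[:3,3]=obs['tool_pos']
        T=T@p['tool_from_camera']; return f,p['cx'],p['cy'],T[:3,3],T[:3,:3]
    return f,p['cx'],p['cy'],p['eye'],R.from_euler('xyz',p['orientation'],degrees=True).as_matrix()
def proj(c,P):
    f,cx,cy,e,Rm=c; q=(np.atleast_2d(P)-e)@Rm; return np.c_[f*q[:,0]/q[:,2]+cx,f*q[:,1]/q[:,2]+cy]
def ray(c,uv,z):
    f,cx,cy,e,Rm=c; d=Rm@np.array([(uv[0]-cx)/f,(uv[1]-cy)/f,1]); return e+d*(z-e[2])/d[2]
def fit(c,L,uv,g,z0=0):
    L=np.array(L,float); uv=np.array(uv,float)
    def w(p):
        a=p[2]; M=np.array([[np.cos(a),-np.sin(a),0],[np.sin(a),np.cos(a),0],[0,0,1]]); return L@M.T+[p[0],p[1],z0]
    r=least_squares(lambda p:(proj(c,w(p))-uv).ravel(),g); return r.x,r.fun.reshape(-1,2)
E
python3 - <<'E'
from h import *
c=cam('top')
cv=lambda a,o:(np.array(a,float)+.5)/5-.5+np.array(o)
pl=cv([(518,420),(368,56),(57,184),(199,549)],(155,205))
ba=cv([(605,505),(563,37),(33,66),(62,538)],(350,252))
L=[(-.075,-.0625,.028),(.075,-.0625,.028),(.075,.0625,.028),(-.075,.0625,.028)]
x,f=fit(c,L,pl,[.5,.2,0]); print('plate',x[:2],np.degrees(x[2]),f.round(2).tolist())
print('grip px h68',[ray(c,cv((280,281),(155,205)),z) for z in(.08,.068)])
a=x[2]; print('grip pred',x[:2]+[.005*np.sin(a),-.005*np.cos(a)])
L=[(-.09,-.103,.01),(.09,-.103,.01),(.09,.103,.01),(-.09,.103,.01)]
b,f=fit(c,L,ba,[.35,-.2,0]); print('base',b[:2],np.degrees(b[2]),f.round(2).tolist())
a=b[2];M=np.array([[np.cos(a),np.sin(a)],[-np.sin(a),np.cos(a)]])
for n,p in dict(cone=(443,427),groove=(417,132),stripe=(519,423)).items():
    print(n,M@(ray(c,cv(p,(350,252)),.024)[:2]-b[:2]))
for n,p in dict(conecen=(443,427)).items(): print(M@(ray(c,cv(p,(350,252)),.0165)[:2]-b[:2]))
E
```

```text
plate [0.53259657 0.21376443] 23.412138516497706 [[-0.91, -0.04], [-0.3, 0.07], [0.58, -0.3], [0.62, 0.29]]
grip px h68 [array([0.53490395, 0.20538681, 0.08      ]), array([0.53606239, 0.20784416, 0.068     ])]
grip pred [0.53458329 0.20917608]
base [ 0.45507403 -0.16674332] 3.7735061156046115 [[0.75, 0.97], [0.48, -0.93], [-0.8, -0.73], [-0.43, 0.58]]
cone [-0.0553754  -0.04078988]
groove [ 0.05431794 -0.04024219]
stripe [-0.05548168 -0.06906154]
[-0.05574403 -0.04231251]
```

The fit puts the plate at (0.533, 0.214) with yaw 23.4°. The base is at (0.455, -0.167) with yaw 3.8°, and s is about -5 to -6 mm. I'll move above the plate by way of a waypoint.

>>> {"op": "step_arm", "data": {
  "series": [
    {"x": 0.28,"y": 0.36},
    {"x": 0.28,"y": 0.36},
    {"x": 0.28,"y": 0.36},
    {"x": 0.28,"y": 0.36},
    {"x": 0.28,"y": 0.36},
    {"x": 0.28,"y": 0.36},
    {"x": 0.28,"y": 0.36},
    {"x": 0.28,"y": 0.36},
    {"x": 0.28,"y": 0.36},
    {"x": 0.28,"y": 0.36}
  ],
  "squeeze": 40
}}

```text
invalid input
```

>>> {"op": "step_arm", "data": {
  "series": [
    {"x": 0.052,"y": 0.466,"az": 5.2},
    {"x": 0.052,"y": 0.466,"az": 5.2},
    {"x": 0.052,"y": 0.466,"az": 5.2},
    {"x": 0.052,"y": 0.466,"az": 5.2},
    {"x": 0.052,"y": 0.466,"az": 5.2},
    {"x": 0.052,"y": 0.466,"az": 5.2},
    {"x": 0.052,"y": 0.466,"az": 5.2},
    {"x": 0.052,"y": 0.466,"az": 5.2},
    {"x": 0.052,"y": 0.466,"az": 5.2},
    {"x": 0.052,"y": 0.466,"az": 5.2},
    {"x": 0.052,"y": 0.466,"az": 5.2},
    {"x": 0.052,"y": 0.466,"az": 5.2}
  ]
}}

```text
invalid input
```

>>> {"op": "step_arm", "data": {
  "series": [
    {"ax": 0,"ay": 0,"az": 0,"x": 0.28,"y": 0.36,"z": 0,"claw": 100},
    {"ax": 0,"ay": 0,"az": 0,"x": 0.28,"y": 0.36,"z": 0,"claw": 100},
    {"ax": 0,"ay": 0,"az": 0,"x": 0.28,"y": 0.36,"z": 0,"claw": 100},
    {"ax": 0,"ay": 0,"az": 0,"x": 0.28,"y": 0.36,"z": 0,"claw": 100},
    {"ax": 0,"ay": 0,"az": 0,"x": 0.28,"y": 0.36,"z": 0,"claw": 100},
    {"ax": 0,"ay": 0,"az": 0,"x": 0.28,"y": 0.36,"z": 0,"claw": 100},
    {"ax": 0,"ay": 0,"az": 0,"x": 0.28,"y": 0.36,"z": 0,"claw": 100},
    {"ax": 0,"ay": 0,"az": 0,"x": 0.28,"y": 0.36,"z": 0,"claw": 100},
    {"ax": 0,"ay": 0,"az": 0,"x": 0.28,"y": 0.36,"z": 0,"claw": 100},
    {"ax": 0,"ay": 0,"az": 0,"x": 0.28,"y": 0.36,"z": 0,"claw": 100}
  ],
  "squeeze": 40
}}

```text
time_s: 1.15
tool_pos: [0.4867, -0.2498, 0.2307]
tool_rot: [-179.9, -0.2, 18.8]
force: [-0.2, 0.1, 0.6]
grip_width: 0.0866
```

>>> {"op": "step_arm", "data": {
  "series": [
    {"ax": 0,"ay": 0,"az": 5,"x": 0.052,"y": 0.466,"z": 0,"claw": 100},
    {"ax": 0,"ay": 0,"az": 5,"x": 0.052,"y": 0.466,"z": 0,"claw": 100},
    {"ax": 0,"ay": 0,"az": 5,"x": 0.052,"y": 0.466,"z": 0,"claw": 100},
    {"ax": 0,"ay": 0,"az": 5,"x": 0.052,"y": 0.466,"z": 0,"claw": 100},
    {"ax": 0,"ay": 0,"az": 5,"x": 0.052,"y": 0.466,"z": 0,"claw": 100},
    {"ax": 0,"ay": 0,"az": 5,"x": 0.052,"y": 0.466,"z": 0,"claw": 100},
    {"ax": 0,"ay": 0,"az": 5,"x": 0.052,"y": 0.466,"z": 0,"claw": 100},
    {"ax": 0,"ay": 0,"az": 5,"x": 0.052,"y": 0.466,"z": 0,"claw": 100},
    {"ax": 0,"ay": 0,"az": 5,"x": 0.052,"y": 0.466,"z": 0,"claw": 100},
    {"ax": 0,"ay": 0,"az": 5,"x": 0.052,"y": 0.466,"z": 0,"claw": 100},
    {"ax": 0,"ay": 0,"az": 5,"x": 0.052,"y": 0.466,"z": 0,"claw": 100},
    {"ax": 0,"ay": 0,"az": 5,"x": 0.052,"y": 0.466,"z": 0,"claw": 100}
  ]
}}

```text
time_s: 2.35
tool_pos: [0.5344, 0.2074, 0.2301]
tool_rot: [180.0, 0.1, 23.2]
force: [0.4, -0.6, -1.0]
grip_width: 0.0869
```

```bash
cat > snap.py <<'E'
import sys,cv2,pickle
from h import *
n,name=sys.argv[1:3]
o=status.get_obs(); im=vision.read_camera(n); cv2.imwrite(f"pics/{name}.png",im[:,:,::-1]); pickle.dump(o,open(f"pics/{name}.pkl","wb"))
print(o['time_s'],o['tool_pos'].round(4),o['tool_rot'].round(2),o['force'].round(2),o['wrist_torque'].round(3),o['grip_width'],o['qpos'].round(1))
E
python3 snap.py wrist w1
```

```text
2.35 [0.5344 0.2074 0.2301] [1.7996e+02 7.0000e-02 2.3160e+01] [ 0.42 -0.62 -0.95] [-0.072 -0.038 -0.012] 0.08686156740971372 [ 14.5  13.4 -44.5  93.1   9.6  77.5 -98.1]
```

View pics/w1.png

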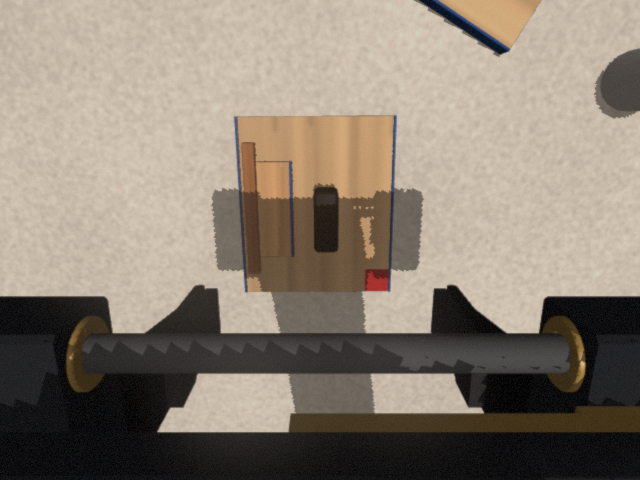

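The wrist view shows the plate square to the tool. Its corners are at about (236,116), (396,116), (389,291) for the red one and (246,291), and the grip is at about (326,219).

```bash
python3 - <<'E'
import cv2,pickle
from h import *
im=cv2.imread("pics/w1.png")
x,y,w,h=220,100,190,200
c=cv2.resize(im[y:y+h,x:x+w],None,fx=4,fy=3,interpolation=cv2.INTER_CUBIC)
c=cv2.resize(im[y:y+h,x:x+w],None,fx=3,fy=3,interpolation=cv2.INTER_CUBIC)
cv2.imwrite("pics/w1c.png",c)
o=pickle.load(open('pics/w1.pkl','rb')); c=cam('wrist',o)
L=[(-.075,-.0625,.028),(.075,-.0625,.028),(.075,.0625,.028),(-.075,.0625,.028)]
p,f=fit(c,L,[(389,291),(396,116),(236,116),(246,291)],[.53,.21,.4]); print(p[:2],np.degrees(p[2]),f.round(1).tolist())
a=p[2];print('grip',p[:2]+[.005*np.sin(a),-.005*np.cos(a)])
E
```

```text
[0.53414868 0.21474284] 23.251852160404948 [[-1.3, 0.3], [-1.1, -0.6], [1.3, -0.3], [1.1, 0.6]]
grip [0.53612255 0.21014894]
```

View pics/w1c.png

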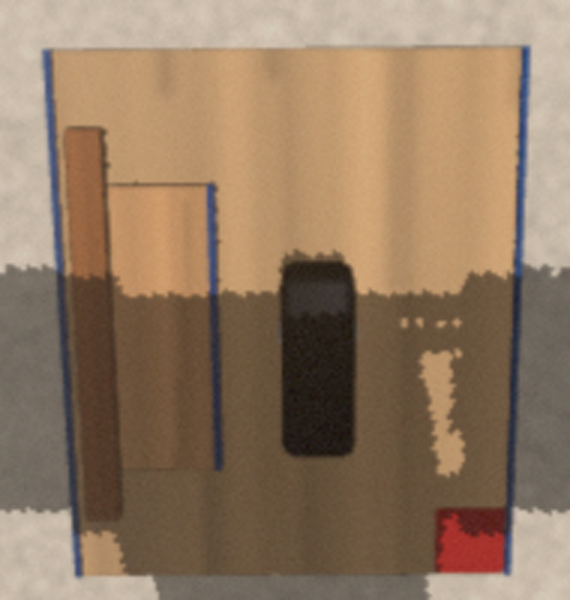

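>>> {"op": "step_arm", "data": {
  "series": [
    {"ax": 0,"ay": 0,"az": 0,"x": 0.002,"y": 0.002,"z": -0.04,"claw": 100},
    {"ax": 0,"ay": 0,"az": 0,"x": 0.002,"y": 0.002,"z": -0.08,"claw": 100},
    {"ax": 0,"ay": 0,"az": 0,"x": 0.002,"y": 0.002,"z": -0.11,"claw": 100},
    {"ax": 0,"ay": 0,"az": 0,"x": 0.002,"y": 0.002,"z": -0.135,"claw": 100},
    {"ax": 0,"ay": 0,"az": 0,"x": 0.002,"y": 0.002,"z": -0.155,"claw": 100},
    {"ax": 0,"ay": 0,"az": 0,"x": 0.002,"y": 0.002,"z": -0.168,"claw": 100},
    {"ax": 0,"ay": 0,"az": 0,"x": 0.002,"y": 0.002,"z": -0.173,"claw": 100},
    {"ax": 0,"ay": 0,"az": 0,"x": 0.002,"y": 0.002,"z": -0.173,"claw": 100},
    {"ax": 0,"ay": 0,"az": 0,"x": 0.002,"y": 0.002,"z": -0.173,"claw": 100}
  ]
}}

```text
time_s: 3.3
tool_pos: [0.5373, 0.2103, 0.0587]
tool_rot: [180.0, -0.1, 23.1]
force: [-0.0, -0.2, 0.8]
grip_width: 0.0874
```

```bash
python3 snap.py wrist w2
```

```text
3.3 [0.5373 0.2103 0.0587] [ 1.7997e+02 -1.0000e-01  2.3120e+01] [-0.02 -0.24  0.75] [ 0.031 -0.03   0.037] 0.08742083473723715 [  10.8   23.3  -41.5  103.4   17.7   59.8 -104.3]
```

View pics/w2.png

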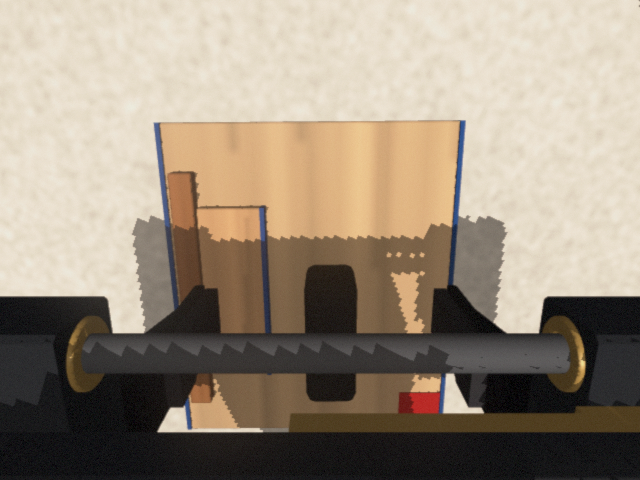

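```bash
python3 - <<'E'
import pickle
from h import *
for n,uv in(('w1',(326.2,219.3)),('w2',(330.5,332))):
    o=pickle.load(open(f'pics/{n}.pkl','rb')); c=cam('wrist',o); print(ray(c,uv,.08))
o=pickle.load(open('pics/w2.pkl','rb')); c=cam('wrist',o)
L=[(-.023,-.009,.012),(.023,-.009,.012),(.023,.009,.012),(-.023,.009,.012)]
p,f=fit(c,L,[(355,400),(356,265),(305,265),(307,400)],[.53,.21,.4],.068); print(p[:2],np.degrees(p[2]),f.round(1).tolist())
L=[(.075,-.0625,.028),(.075,.0625,.028)]
p,f=fit(c,L,[(464,122),(155,124)],[.53,.21,.4]); print(p[:2],np.degrees(p[2]),f.round(1).tolist())
a=p[2];print('grip',p[:2]+[.005*np.sin(a),-.005*np.cos(a)])
E
```

```text
[0.53949276 0.20859    0.08      ]
[0.54226173 0.21033348 0.08      ]
[0.54141157 0.20987369] 23.455561839649985 [[1.1, -7.2], [2.0, 5.9], [-1.9, 6.2], [-1.3, -7.0]]
[0.53340892 0.21508856] 23.46606529688784 [[-3.7, -0.3], [3.7, -0.4]]
grip [0.53539995 0.21050208]
```

>>> {"op": "step_arm", "data": {
  "series": [
    {"ax": 0,"ay": 0,"az": 0,"x": -0.001,"y": 0,"z": -0.001,"claw": 40},
    {"ax": 0,"ay": 0,"az": 0,"x": -0.001,"y": 0,"z": -0.001,"claw": 30},
    {"ax": 0,"ay": 0,"az": 0,"x": -0.001,"y": 0,"z": -0.001,"claw": 20},
    {"ax": 0,"ay": 0,"az": 0,"x": -0.001,"y": 0,"z": -0.001,"claw": 0},
    {"ax": 0,"ay": 0,"az": 0,"x": -0.001,"y": 0,"z": -0.001,"claw": 0},
    {"ax": 0,"ay": 0,"az": 0,"x": -0.001,"y": 0,"z": -0.001,"claw": 0},
    {"ax": 0,"ay": 0,"az": 0,"x": -0.001,"y": 0,"z": -0.001,"claw": 0},
    {"ax": 0,"ay": 0,"az": 0,"x": -0.001,"y": 0,"z": -0.001,"claw": 0},
    {"ax": 0,"ay": 0,"az": 0,"x": -0.001,"y": 0,"z": -0.001,"claw": 0},
    {"ax": 0,"ay": 0,"az": 0,"x": -0.001,"y": 0,"z": -0.001,"claw": 0}
  ],
  "squeeze": 40
}}

```text
time_s: 4.35
tool_pos: [0.5357, 0.2096, 0.0566]
tool_rot: [179.9, 0.0, 23.1]
force: [0.7, -1.1, 0.9]
grip_width: 0.0174
```

```bash
python3 snap.py wrist w3
```

```text
4.35 [0.5357 0.2096 0.0566] [1.7994e+02 2.0000e-02 2.3130e+01] [ 0.72 -1.1   0.85] [-0.133 -0.038 -0.002] 0.017390810246810107 [  10.8   23.3  -41.5  103.7   17.7   59.7 -104.3]
```

View pics/w3.png

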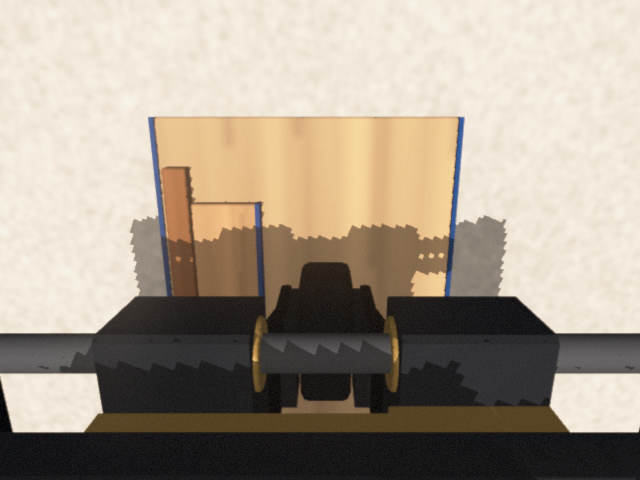

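The grip is held, with the opening at 17.4 mm. I'll lift.

>>> {"op": "step_arm", "data": {
  "series": [
    {"ax": 0,"ay": 0,"az": 0,"x": 0,"y": 0,"z": 0.004,"claw": 0},
    {"ax": 0,"ay": 0,"az": 0,"x": 0,"y": 0,"z": 0.012,"claw": 0},
    {"ax": 0,"ay": 0,"az": 0,"x": 0,"y": 0,"z": 0.024,"claw": 0},
    {"ax": 0,"ay": 0,"az": 0,"x": 0,"y": 0,"z": 0.04,"claw": 0},
    {"ax": 0,"ay": 0,"az": 0,"x": 0,"y": 0,"z": 0.06,"claw": 0},
    {"ax": 0,"ay": 0,"az": 0,"x": 0,"y": 0,"z": 0.08,"claw": 0},
    {"ax": 0,"ay": 0,"az": 0,"x": 0,"y": 0,"z": 0.1,"claw": 0},
    {"ax": 0,"ay": 0,"az": 0,"x": 0,"y": 0,"z": 0.11,"claw": 0},
    {"ax": 0,"ay": 0,"az": 0,"x": 0,"y": 0,"z": 0.11,"claw": 0},
    {"ax": 0,"ay": 0,"az": 0,"x": 0,"y": 0,"z": 0.11,"claw": 0}
  ]
}}

```text
time_s: 5.4
tool_pos: [0.5352, 0.2101, 0.1664]
tool_rot: [180.0, 0.0, 23.2]
force: [-0.7, -0.9, -4.2]
grip_width: 0.0177
```

```bash
python3 snap.py wrist w4
```

```text
5.4 [0.5352 0.2101 0.1664] [1.7998e+02 2.0000e-02 2.3150e+01] [-0.71 -0.93 -4.17] [-0.07   0.016 -0.031] 0.017714045155820528 [  13.6   16.4  -44.    97.7   12.    70.8 -100.1]
```

View pics/w4.png

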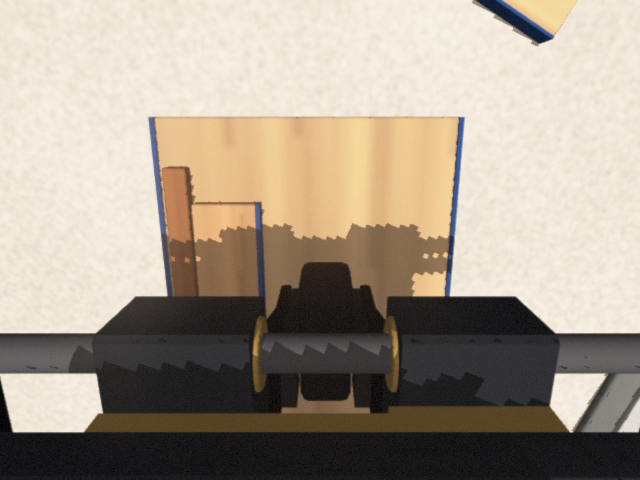

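The plate hangs level and the force reads about 4-5 N. I'll carry it over the base at hover height.

>>> {"op": "step_arm", "data": {
  "series": [
    {"ax": 0,"ay": 0,"az": -1,"x": -0.004,"y": -0.02,"z": 0,"claw": 0},
    {"ax": 0,"ay": 0,"az": -3,"x": -0.012,"y": -0.06,"z": 0,"claw": 0},
    {"ax": 0,"ay": 0,"az": -5,"x": -0.02,"y": -0.1,"z": 0,"claw": 0},
    {"ax": 0,"ay": 0,"az": -7,"x": -0.029,"y": -0.14,"z": 0,"claw": 0},
    {"ax": 0,"ay": 0,"az": -9,"x": -0.037,"y": -0.18,"z": 0,"claw": 0},
    {"ax": 0,"ay": 0,"az": -11,"x": -0.045,"y": -0.22,"z": 0,"claw": 0},
    {"ax": 0,"ay": 0,"az": -13,"x": -0.053,"y": -0.26,"z": 0,"claw": 0},
    {"ax": 0,"ay": 0,"az": -15,"x": -0.061,"y": -0.3,"z": 0,"claw": 0},
    {"ax": 0,"ay": 0,"az": -17,"x": -0.069,"y": -0.34,"z": 0,"claw": 0},
    {"ax": 0,"ay": 0,"az": -18.5,"x": -0.075,"y": -0.37,"z": 0,"claw": 0},
    {"ax": 0,"ay": 0,"az": -19.4,"x": -0.079,"y": -0.387,"z": 0,"claw": 0},
    {"ax": 0,"ay": 0,"az": -19.4,"x": -0.079,"y": -0.387,"z": 0,"claw": 0}
  ]
}}

```text
time_s: 6.65
tool_pos: [0.4552, -0.179, 0.1656]
tool_rot: [-180.0, 0.1, 3.5]
force: [-1.1, 1.3, -4.3]
grip_width: 0.0177
```

```bash
python3 snap.py top t5; python3 snap.py scene s5; python3 snap.py wrist w5; python3 - <<'E'
import cv2
im=cv2.imread("pics/t5.png")
x,y,w,h=340,240,150,120
c=cv2.resize(im[y:y+h,x:x+w],None,fx=5,fy=5,interpolation=cv2.INTER_CUBIC)
cv2.imwrite("pics/t5c.png",cv2.convertScaleAbs(c,alpha=1.6))
im=cv2.imread("pics/s5.png")
x,y,w,h=130,130,200,200
c=cv2.resize(im[y:y+h,x:x+w],None,fx=3,fy=3,interpolation=cv2.INTER_CUBIC)
cv2.imwrite("pics/s5c.png",cv2.convertScaleAbs(c,alpha=1.6))
E
```

```text
6.65 [ 0.4552 -0.179   0.1656] [-1.7998e+02  1.1000e-01  3.5000e+00] [-1.09  1.34 -4.25] [0.141 0.071 0.043] 0.017675497872554756 [ 43.9   2.6 -26.1 109.4   1.3  68.3 -69.1]
6.7 [ 0.456  -0.1765  0.1658] [-1.7991e+02  6.0000e-02  3.6800e+00] [ 1.12  0.22 -4.63] [ 0.105  0.008 -0.007] 0.017772980833286232 [ 43.8   2.6 -26.2 109.4   1.2  68.3 -69.1]
6.75 [ 0.4566 -0.1751  0.166 ] [-1.799e+02  3.000e-02  3.820e+00] [ 0.5  -0.17 -4.42] [ 0.017  0.045 -0.011] 0.017633360154098485 [ 43.8   2.6 -26.3 109.4   1.1  68.3 -69.1]
```

View pics/t5c.png

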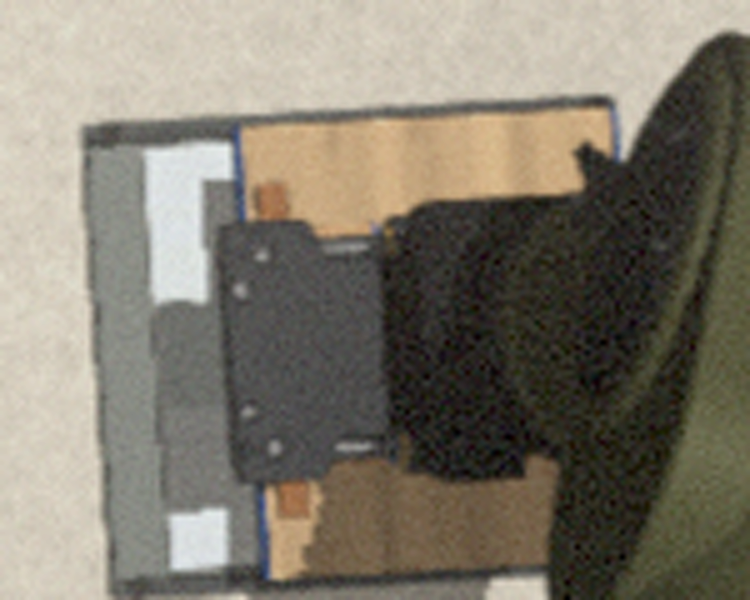

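View pics/s5c.png

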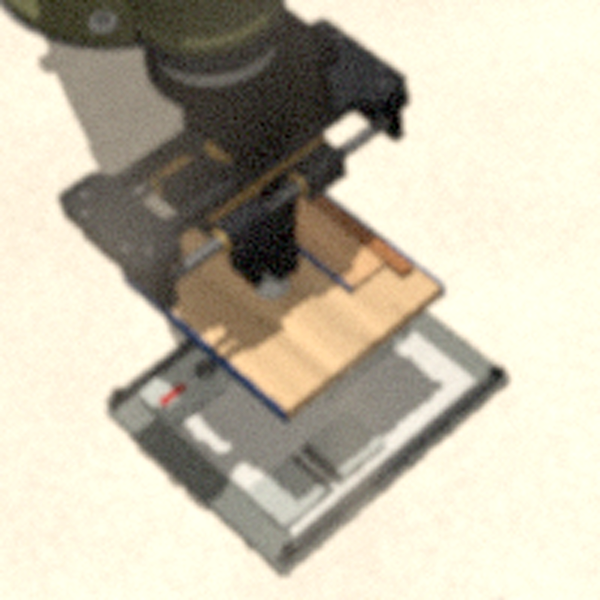

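View pics/w5.png

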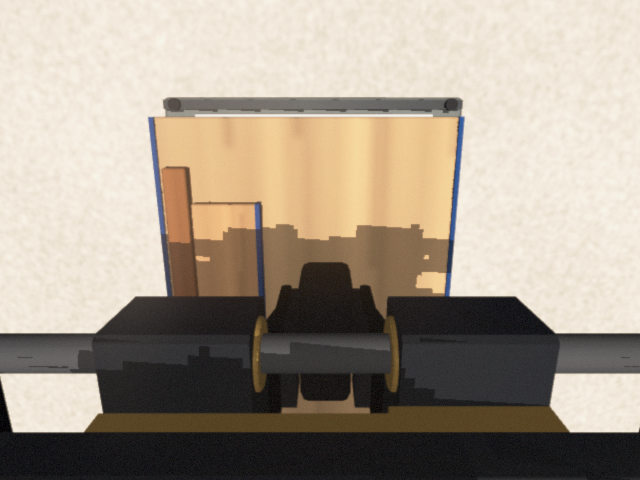

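The top view shows three plate corners, at crop (237,126), (615,101) and (267,578). The wrist view also shows the base's +x edge corners at (165,99) and (462,98), next to the plate's +x edge at (150,117)-(463,117).

```bash
python3 - <<'E'
import pickle
from h import *
c=cam('top')
cv=lambda a,o:(np.array(a,float)+.5)/5-.5+np.array(o)
o=pickle.load(open('pics/t5.pkl','rb'));print(o['tool_pos'])
z0=.166-.057
P=cv([(237,126),(615,101),(267,578)],(340,240))
L=[(.075,.0625,.028),(.075,-.0625,.028),(-.075,.0625,.028)]
p,f=fit(c,L,P,[.45,-.17,0],z0);a=p[2]
g=p[:2]+[.005*np.sin(a),-.005*np.cos(a)]
print('top: plate',p[:2],np.degrees(a),'grip',g,f.round(1).tolist())
o=pickle.load(open('pics/w5.pkl','rb')); c=cam('wrist',o); tp=o['tool_pos']
print(tp)
# wrist: plate +x edge, base +x edge
for n,L,uv,z in (('plate',[(.075,.0625,.028),(.075,-.0625,.028)],[(150,117),(463.5,117)],z0),('base',[(.09,.103,.01),(.09,-.103,.01)],[(165,99),(462,98)],0)):
    p,f=fit(c,L,uv,[.45,-.17,0],z); print('wrist',n,p[:2],np.degrees(p[2]),f.round(1).tolist())
o=pickle.load(open('pics/w4.pkl','rb')); c=cam('wrist',o)
E
```

```text
[ 0.45516531 -0.17897811  0.16558624]
top: plate [ 0.455288   -0.17162285] 3.463039080196508 grip [ 0.45559002 -0.17661372] [[0.5, -0.5], [-1.1, 0.8], [0.5, -0.3]]
[ 0.45659652 -0.17513319  0.16601672]
wrist plate [ 0.45676221 -0.16770666] 3.8069817899148743 [[3.9, -0.4], [-3.9, -0.3]]
wrist base [ 0.45450583 -0.16746635] 4.00798117423702 [[-2.0, 0.2], [2.0, 0.2]]
```

>>> {"op": "step_arm", "data": {
  "series": [
    {"ax": 0,"ay": 0,"az": 0,"x": -0.001,"y": -0.003,"z": -0.015,"claw": 0},
    {"ax": 0,"ay": 0,"az": 0,"x": -0.001,"y": -0.003,"z": -0.035,"claw": 0},
    {"ax": 0,"ay": 0,"az": 0,"x": -0.001,"y": -0.003,"z": -0.055,"claw": 0},
    {"ax": 0,"ay": 0,"az": 0,"x": -0.001,"y": -0.003,"z": -0.068,"claw": 0},
    {"ax": 0,"ay": 0,"az": 0,"x": -0.001,"y": -0.003,"z": -0.074,"claw": 0},
    {"ax": 0,"ay": 0,"az": 0,"x": -0.001,"y": -0.003,"z": -0.076,"claw": 0},
    {"ax": 0,"ay": 0,"az": 0,"x": -0.001,"y": -0.003,"z": -0.076,"claw": 0},
    {"ax": 0,"ay": 0,"az": 0,"x": -0.001,"y": -0.003,"z": -0.076,"claw": 0},
    {"ax": 0,"ay": 0,"az": 0,"x": -0.001,"y": -0.003,"z": -0.076,"claw": 0}
  ]
}}

```text
time_s: 7.7
tool_pos: [0.4561, -0.1799, 0.0914]
tool_rot: [180.0, -0.1, 3.7]
force: [0.0, 0.3, -4.1]
grip_width: 0.0173
```

```bash
python3 snap.py top t6;  python3 snap.py scene s6; python3 snap.py wrist w6; python3 - <<'E'
import cv2
im=cv2.imread("pics/t6.png")
x,y,w,h=340,240,150,120
c=cv2.resize(im[y:y+h,x:x+w],None,fx=5,fy=5,interpolation=cv2.INTER_CUBIC)
cv2.imwrite("pics/t6c.png",cv2.convertScaleAbs(c,alpha=1.6))
im=cv2.imread("pics/s6.png")
x,y,w,h=140,190,180,150
c=cv2.resize(im[y:y+h,x:x+w],None,fx=4,fy=4,interpolation=cv2.INTER_CUBIC)
cv2.imwrite("pics/s6c.png",cv2.convertScaleAbs(c,alpha=1.6))
E
```

```text
7.7 [ 0.4561 -0.1799  0.0914] [ 1.7995e+02 -7.0000e-02  3.7500e+00] [ 0.    0.28 -4.12] [-0.029  0.032 -0.021] 0.017337697264321952 [ 43.3   7.3 -26.2 114.    3.8  59.4 -70.9]
7.75 [ 0.456  -0.1799  0.0913] [ 1.7996e+02 -6.0000e-02  3.7400e+00] [ 0.77  0.45 -3.7 ] [-0.008  0.055 -0.018] 0.01777570341982377 [ 43.3   7.3 -26.2 114.    3.8  59.4 -70.9]
7.8 [ 0.4558 -0.1799  0.0911] [ 1.7996e+02 -5.0000e-02  3.7400e+00] [-0.4   0.6  -4.11] [-0.084  0.045  0.018] 0.017745244619520928 [ 43.3   7.3 -26.2 114.    3.8  59.4 -70.9]
```

View pics/t6c.png

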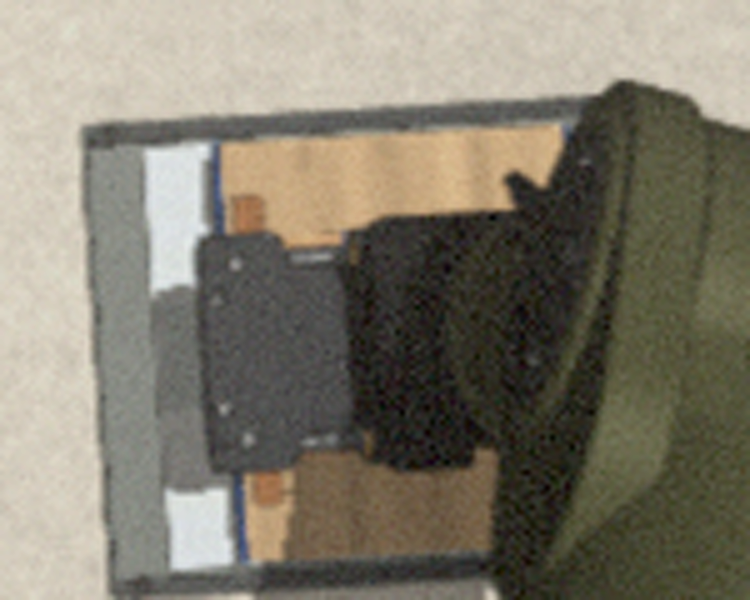

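View pics/s6c.png

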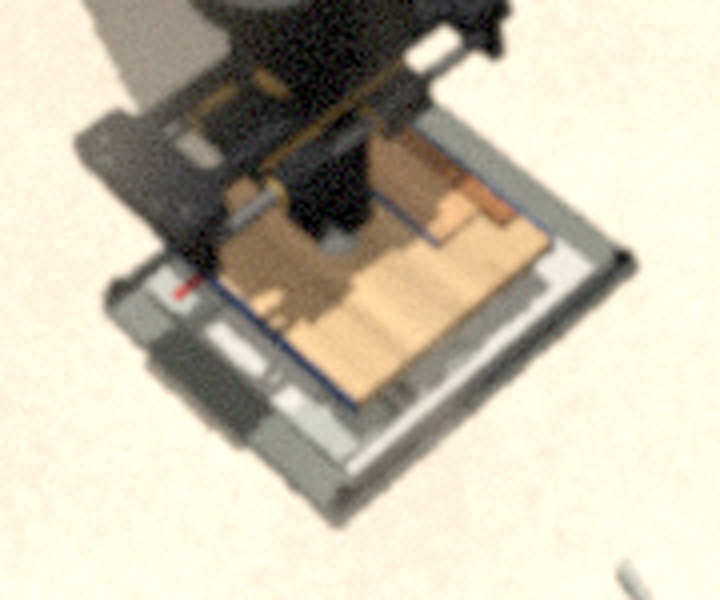

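```bash
python3 - <<'E'
import pickle
from h import *
c=cam('top')
cv=lambda a,o:(np.array(a,float)+.5)/5-.5+np.array(o)
z0=.0912-.057
P=cv([(215,143),(570,123),(243,562)],(340,240))
L=[(.075,.0625,.028),(.075,-.0625,.028),(-.075,.0625,.028)]
p,f=fit(c,L,P,[.45,-.17,0],z0);a=p[2]
print('top: plate',p[:2],np.degrees(a),f.round(1).tolist())
b=np.array([.45507,-.16674]);t=np.radians(3.77);M=np.array([[np.cos(t),np.sin(t)],[-np.sin(t),np.cos(t)]])
print('in base',M@(p[:2]-b)*1000)
E
```

```text
top: plate [ 0.4553258  -0.17275008] 3.1215191824287194 [[1.0, -0.3], [-1.4, 0.6], [0.4, -0.2]]
in base [-0.13992725 -6.01389084]
```

>>> {"op": "step_arm", "data": {
  "series": [
    {"ax": 0,"ay": 0,"az": 0,"x": 0,"y": 0,"z": -0.002,"claw": 0},
    {"ax": 0,"ay": 0,"az": 0,"x": 0,"y": 0,"z": -0.004,"claw": 0},
    {"ax": 0,"ay": 0,"az": 0,"x": 0,"y": 0,"z": -0.006,"claw": 0},
    {"ax": 0,"ay": 0,"az": 0,"x": 0,"y": 0,"z": -0.0075,"claw": 0},
    {"ax": 0,"ay": 0,"az": 0,"x": 0,"y": 0,"z": -0.009,"claw": 0},
    {"ax": 0,"ay": 0,"az": 0,"x": 0,"y": 0,"z": -0.0105,"claw": 0},
    {"ax": 0,"ay": 0,"az": 0,"x": 0,"y": 0,"z": -0.012,"claw": 0},
    {"ax": 0,"ay": 0,"az": 0,"x": 0,"y": 0,"z": -0.012,"claw": 0},
    {"ax": 0,"ay": 0,"az": 0,"x": 0,"y": 0,"z": -0.012,"claw": 0}
  ]
}}

```text
time_s: 8.75
tool_pos: [0.4555, -0.1795, 0.0786]
tool_rot: [-180.0, -0.0, 3.8]
force: [-1.7, 1.4, -3.9]
grip_width: 0.0174
```

There's no contact yet, and the plate is already below the block-top height, so the feet should be inside the mouths. I'll keep lowering.

>>> {"op": "step_arm", "data": {
  "series": [
    {"ax": 0,"ay": 0,"az": 0,"x": 0,"y": 0,"z": -0.001,"claw": 0},
    {"ax": 0,"ay": 0,"az": 0,"x": 0,"y": 0,"z": -0.001,"claw": 0},
    {"ax": 0,"ay": 0,"az": 0,"x": 0,"y": 0,"z": -0.001,"claw": 0}
  ]
}}

```text
time_s: 9.05
tool_pos: [0.4557, -0.1794, 0.0781]
tool_rot: [180.0, -0.0, 3.8]
force: [-1.7, 3.2, 2.8]
grip_width: 0.0177
```

>>> {"op": "step_arm", "data": {
  "series": [
    {"ax": 0,"ay": 0,"az": 0,"x": 0,"y": 0,"z": -0.001,"claw": 0},
    {"ax": 0,"ay": 0,"az": 0,"x": 0,"y": 0,"z": -0.001,"claw": 0},
    {"ax": 0,"ay": 0,"az": 0,"x": 0,"y": 0,"z": -0.001,"claw": 0}
  ]
}}

```text
time_s: 9.35
tool_pos: [0.4557, -0.1794, 0.0768]
tool_rot: [-180.0, -0.0, 3.8]
force: [-1.8, 4.1, 3.5]
grip_width: 0.0175
```

>>> {"op": "step_arm", "data": {
  "series": [
    {"ax": 0,"ay": 0,"az": 0,"x": 0,"y": 0,"z": -0.001,"claw": 0},
    {"ax": 0,"ay": 0,"az": 0,"x": 0,"y": 0,"z": -0.001,"claw": 0},
    {"ax": 0,"ay": 0,"az": 0,"x": 0,"y": 0,"z": -0.001,"claw": 0}
  ]
}}

```text
time_s: 9.65
tool_pos: [0.4556, -0.1795, 0.0757]
tool_rot: [-180.0, -0.0, 3.8]
force: [-2.9, 3.0, 4.2]
grip_width: 0.0174
```

The feet are resting on walls, which push the plate +y and -x. I'll shift it that way in small steps.

>>> {"op": "step_arm", "data": {
  "series": [
    {"ax": 0,"ay": 0,"az": 0,"x": -0.0003,"y": 0.0005,"z": 0,"claw": 0},
    {"ax": 0,"ay": 0,"az": 0,"x": -0.0005,"y": 0.001,"z": 0,"claw": 0},
    {"ax": 0,"ay": 0,"az": 0,"x": -0.0005,"y": 0.001,"z": 0,"claw": 0}
  ]
}}

```text
time_s: 9.95
tool_pos: [0.4555, -0.1791, 0.0759]
tool_rot: [179.9, -0.1, 3.8]
force: [-0.2, 2.4, 3.9]
grip_width: 0.0176
```

>>> {"op": "step_arm", "data": {
  "series": [
    {"ax": 0,"ay": 0,"az": 0,"x": 0,"y": 0.0005,"z": 0,"claw": 0},
    {"ax": 0,"ay": 0,"az": 0,"x": 0,"y": 0.001,"z": 0,"claw": 0},
    {"ax": 0,"ay": 0,"az": 0,"x": 0,"y": 0.001,"z": 0,"claw": 0}
  ]
}}

```text
time_s: 10.25
tool_pos: [0.4554, -0.1776, 0.0757]
tool_rot: [180.0, -0.0, 3.8]
force: [-0.1, 2.8, 3.1]
grip_width: 0.0174
```

>>> {"op": "step_arm", "data": {
  "series": [
    {"ax": 0,"ay": 0,"az": 0,"x": 0,"y": 0.0005,"z": 0,"claw": 0},
    {"ax": 0,"ay": 0,"az": 0,"x": 0,"y": 0.001,"z": 0,"claw": 0},
    {"ax": 0,"ay": 0,"az": 0,"x": 0,"y": 0.001,"z": 0,"claw": 0}
  ]
}}

```text
time_s: 10.55
tool_pos: [0.4553, -0.1771, 0.0757]
tool_rot: [180.0, -0.0, 3.7]
force: [1.4, 0.6, 3.5]
grip_width: 0.0175
```

>>> {"op": "step_arm", "data": {
  "series": [
    {"ax": 0,"ay": 0,"az": 0,"x": 0,"y": 0,"z": -0.0005,"claw": 0},
    {"ax": 0,"ay": 0,"az": 0,"x": 0,"y": 0,"z": -0.001,"claw": 0},
    {"ax": 0,"ay": 0,"az": 0,"x": 0,"y": 0,"z": -0.001,"claw": 0}
  ]
}}

```text
time_s: 10.85
tool_pos: [0.4552, -0.1771, 0.0747]
tool_rot: [180.0, -0.0, 3.7]
force: [0.9, -0.1, 3.3]
grip_width: 0.0177
```

>>> {"op": "step_arm", "data": {
  "series": [
    {"ax": 0,"ay": 0,"az": 0,"x": 0,"y": 0.0005,"z": 0,"claw": 0},
    {"ax": 0,"ay": 0,"az": 0,"x": 0,"y": 0.001,"z": 0,"claw": 0},
    {"ax": 0,"ay": 0,"az": 0,"x": 0,"y": 0.001,"z": 0,"claw": 0}
  ]
}}

```text
time_s: 11.15
tool_pos: [0.4552, -0.1766, 0.0748]
tool_rot: [179.9, -0.0, 3.7]
force: [2.1, -3.2, 3.2]
grip_width: 0.0178
```

>>> {"op": "step_arm", "data": {
  "series": [
    {"ax": 0,"ay": 0,"az": 0,"x": 0,"y": 0,"z": -0.001,"claw": 0},
    {"ax": 0,"ay": 0,"az": 0,"x": 0,"y": 0,"z": -0.002,"claw": 0},
    {"ax": 0,"ay": 0,"az": 0,"x": 0,"y": 0,"z": -0.002,"claw": 0}
  ]
}}

```text
time_s: 11.45
tool_pos: [0.4552, -0.1765, 0.0728]
tool_rot: [179.9, -0.0, 3.7]
force: [2.6, -5.3, 5.1]
grip_width: 0.0177
```

The opposite wall is felt straight away, so home is at about y=-0.177. I'll go back and centre.

>>> {"op": "step_arm", "data": {
  "series": [
    {"ax": 0,"ay": 0,"az": 0,"x": 0.0005,"y": -0.0005,"z": 0,"claw": 0},
    {"ax": 0,"ay": 0,"az": 0,"x": 0.0005,"y": -0.001,"z": 0,"claw": 0},
    {"ax": 0,"ay": 0,"az": 0,"x": 0.0005,"y": -0.001,"z": 0,"claw": 0},
    {"ax": 0,"ay": 0,"az": 0,"x": 0.0005,"y": -0.001,"z": 0,"claw": 0}
  ]
}}

```text
time_s: 11.85
tool_pos: [0.4553, -0.1767, 0.0725]
tool_rot: [-180.0, 0.0, 3.7]
force: [0.7, -3.0, 5.2]
grip_width: 0.0178
```

```bash
python3 snap.py wrist w7;python3 snap.py scene s7;python3 snap.py wrist w8; python3 - <<'E'
import cv2
im=cv2.imread("pics/s7.png")
x,y,w,h=140,190,180,150
c=cv2.resize(im[y:y+h,x:x+w],None,fx=4,fy=4,interpolation=cv2.INTER_CUBIC)
cv2.imwrite("pics/s7c.png",cv2.convertScaleAbs(c,alpha=1.4))
E
```

```text
11.85 [ 0.4553 -0.1767  0.0725] [-1.80e+02  3.00e-02  3.75e+00] [ 0.72 -2.99  5.17] [-0.882 -0.195  0.006] 0.017772846827228257 [ 42.8   8.6 -26.2 115.1   4.5  57.2 -71.9]
11.9 [ 0.4553 -0.1767  0.0725] [1.80e+02 2.00e-02 3.76e+00] [ 0.56 -3.31  5.16] [-0.838 -0.122  0.022] 0.017886610933070035 [ 42.8   8.6 -26.2 115.1   4.5  57.2 -71.9]
11.95 [ 0.4553 -0.1766  0.0725] [-1.80e+02  2.00e-02  3.75e+00] [ 0.65 -3.37  5.71] [-0.775 -0.135  0.037] 0.017835979605072057 [ 42.8   8.6 -26.2 115.1   4.5  57.2 -71.9]
```

View pics/s7c.png

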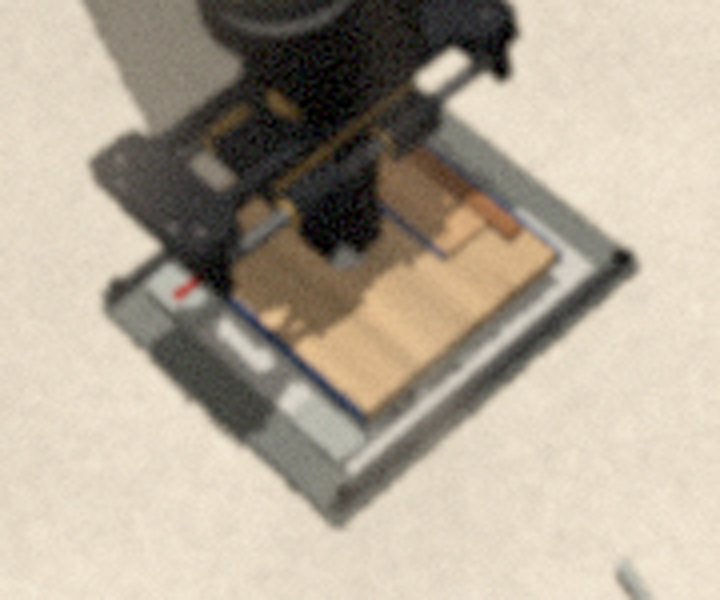

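View pics/w8.png

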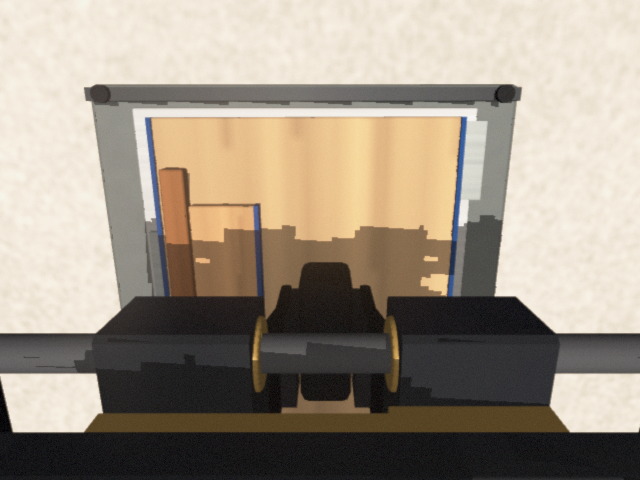

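>>> {"op": "step_arm", "data": {
  "series": [
    {"ax": 0,"ay": 0,"az": 0,"x": 0,"y": -0.0005,"z": 0,"claw": 0},
    {"ax": 0,"ay": 0,"az": 0,"x": 0,"y": -0.0005,"z": 0,"claw": 0},
    {"ax": 0,"ay": 0,"az": 0,"x": 0,"y": -0.0005,"z": 0,"claw": 0}
  ]
}}

```text
time_s: 12.3
tool_pos: [0.4553, -0.1767, 0.0725]
tool_rot: [-180.0, 0.0, 3.8]
force: [0.4, -1.6, 5.0]
grip_width: 0.0175
```

```bash
python3 -c "
from h import *
o=status.get_obs();print(o['wrist_torque'].round(3),o['force'].round(2))"
```

```text
[-0.407 -0.064  0.018] [ 0.42 -1.63  4.99]
```

>>> {"op": "step_arm", "data": {
  "series": [
    {"ax": 0,"ay": 0,"az": 0,"x": 0,"y": -0.0005,"z": 0,"claw": 0},
    {"ax": 0,"ay": 0,"az": 0,"x": 0,"y": -0.0005,"z": 0,"claw": 0},
    {"ax": 0,"ay": 0,"az": 0,"x": 0,"y": -0.0005,"z": 0,"claw": 0}
  ]
}}

```text
time_s: 12.6
tool_pos: [0.4554, -0.1769, 0.0724]
tool_rot: [-179.9, 0.0, 3.8]
force: [-0.2, 0.8, 5.0]
grip_width: 0.0175
```

```bash
python3 -c "
from h import *
o=status.get_obs();print(o['wrist_torque'].round(3),o['force'].round(2))"
```

```text
[ 0.095 -0.048  0.011] [-0.24  0.83  4.97]
```

The lateral forces and torque are about zero with y pinned, and Fz puts the handle about 2.9 mm in at the seated height, so the feet are home. I'll press 5 mm more to about 8 mm and hold.

>>> {"op": "step_arm", "data": {
  "series": [
    {"ax": 0,"ay": 0,"az": 0,"x": 0,"y": 0,"z": -0.001,"claw": 0},
    {"ax": 0,"ay": 0,"az": 0,"x": 0,"y": 0,"z": -0.002,"claw": 0},
    {"ax": 0,"ay": 0,"az": 0,"x": 0,"y": 0,"z": -0.003,"claw": 0},
    {"ax": 0,"ay": 0,"az": 0,"x": 0,"y": 0,"z": -0.004,"claw": 0},
    {"ax": 0,"ay": 0,"az": 0,"x": 0,"y": 0,"z": -0.005,"claw": 0},
    {"ax": 0,"ay": 0,"az": 0,"x": 0,"y": 0,"z": -0.005,"claw": 0},
    {"ax": 0,"ay": 0,"az": 0,"x": 0,"y": 0,"z": -0.005,"claw": 0}
  ]
}}

```text
time_s: 13.3
tool_pos: [0.4554, -0.1769, 0.0678]
tool_rot: [-180.0, 0.0, 3.8]
force: [-0.6, 1.9, 7.6]
grip_width: 0.0172
```

```bash
python3 snap.py wrist w9; python3 snap.py top t9
```

```text
13.3 [ 0.4554 -0.1769  0.0678] [-1.7995e+02  4.0000e-02  3.7700e+00] [-0.58  1.92  7.56] [0.199 0.247 0.032] 0.01717707815415338 [ 42.8   9.1 -26.2 115.3   4.7  56.7 -72. ]
13.35 [ 0.4554 -0.1769  0.0678] [-1.7995e+02  3.0000e-02  3.7700e+00] [-0.43  1.38  7.98] [0.239 0.238 0.039] 0.0176368630194524 [ 42.8   9.  -26.2 115.3   4.7  56.7 -72. ]
```

>>> {"op": "step_arm", "data": {
  "series": [
    {"ax": 0,"ay": 0,"az": 0,"x": 0,"y": 0,"z": -0.0007,"claw": 0},
    {"ax": 0,"ay": 0,"az": 0,"x": 0,"y": 0,"z": -0.0007,"claw": 0},
    {"ax": 0,"ay": 0,"az": 0,"x": 0,"y": 0,"z": -0.0007,"claw": 0},
    {"ax": 0,"ay": 0,"az": 0,"x": 0,"y": 0,"z": -0.0007,"claw": 0},
    {"ax": 0,"ay": 0,"az": 0,"x": 0,"y": 0,"z": -0.0007,"claw": 0},
    {"ax": 0,"ay": 0,"az": 0,"x": 0,"y": 0,"z": -0.0007,"claw": 0}
  ]
}}

```text
time_s: 14.0
tool_pos: [0.4554, -0.1769, 0.0672]
tool_rot: [-180.0, 0.0, 3.8]
force: [-1.3, 0.7, 8.6]
grip_width: 0.0171
```

```bash
python3 -c "
from h import *
o=status.get_obs();print(o['wrist_torque'].round(3),o['force'].round(2))"
```

```text
[0.212 0.309 0.01 ] [-1.34  0.69  8.61]
```

The handle is about 8 mm in and has been held for 0.7 s. I'll ease up to near zero compression and open.

>>> {"op": "step_arm", "data": {
  "series": [
    {"ax": 0,"ay": 0,"az": 0,"x": 0,"y": 0,"z": 0.0015,"claw": 0},
    {"ax": 0,"ay": 0,"az": 0,"x": 0,"y": 0,"z": 0.003,"claw": 0},
    {"ax": 0,"ay": 0,"az": 0,"x": 0,"y": 0,"z": 0.0045,"claw": 0},
    {"ax": 0,"ay": 0,"az": 0,"x": 0,"y": 0,"z": 0.006,"claw": 0},
    {"ax": 0,"ay": 0,"az": 0,"x": 0,"y": 0,"z": 0.007,"claw": 0},
    {"ax": 0,"ay": 0,"az": 0,"x": 0,"y": 0,"z": 0.0073,"claw": 0},
    {"ax": 0,"ay": 0,"az": 0,"x": 0,"y": 0,"z": 0.0073,"claw": 0}
  ]
}}

```text
time_s: 14.7
tool_pos: [0.4553, -0.177, 0.0739]
tool_rot: [-179.9, 0.0, 3.8]
force: [0.5, 2.4, 3.0]
grip_width: 0.0178
```

>>> {"op": "step_arm", "data": {
  "series": [
    {"ax": 0,"ay": 0,"az": 0,"x": 0,"y": 0,"z": 0,"claw": 25},
    {"ax": 0,"ay": 0,"az": 0,"x": 0,"y": 0,"z": 0,"claw": 40},
    {"ax": 0,"ay": 0,"az": 0,"x": 0,"y": 0,"z": 0,"claw": 60},
    {"ax": 0,"ay": 0,"az": 0,"x": 0,"y": 0,"z": 0,"claw": 80},
    {"ax": 0,"ay": 0,"az": 0,"x": 0,"y": 0,"z": 0,"claw": 80},
    {"ax": 0,"ay": 0,"az": 0,"x": 0,"y": 0,"z": 0,"claw": 80},
    {"ax": 0,"ay": 0,"az": 0,"x": 0,"y": 0,"z": 0,"claw": 80},
    {"ax": 0,"ay": 0,"az": 0,"x": 0,"y": 0,"z": 0,"claw": 80}
  ]
}}

```text
time_s: 15.5
tool_pos: [0.4555, -0.1777, 0.0742]
tool_rot: [180.0, 0.0, 3.8]
force: [-0.5, 0.1, -0.4]
grip_width: 0.0669
```

```bash
python3 snap.py wrist w10; python3 -c "
import cv2
im=cv2.imread('pics/w10.png'); cv2.imwrite('pics/w10b.png',im)"
```

```text
15.5 [ 0.4555 -0.1777  0.0742] [179.99   0.     3.75] [-0.51  0.15 -0.41] [ 0.045 -0.011  0.009] 0.06692782796466415 [ 42.9   8.5 -26.2 115.    4.5  57.4 -71.7]
```

View pics/w10.png

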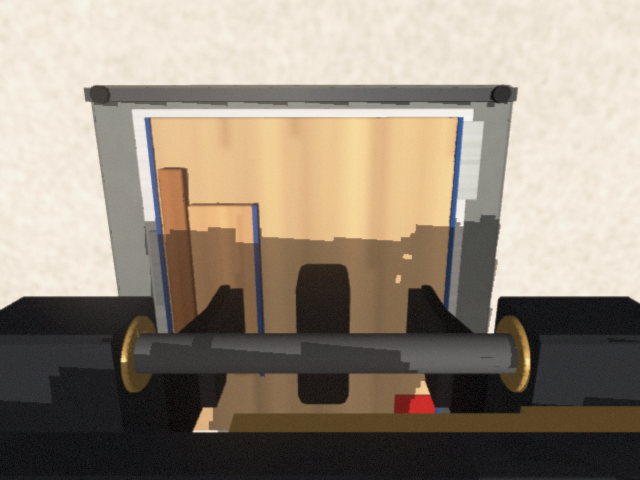

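The plate is released. I'll go straight up, then aside to check.

>>> {"op": "step_arm", "data": {
  "series": [
    {"ax": 0,"ay": 0,"az": 0,"x": 0,"y": 0,"z": 0.01,"claw": 80},
    {"ax": 0,"ay": 0,"az": 0,"x": 0,"y": 0,"z": 0.03,"claw": 80},
    {"ax": 0,"ay": 0,"az": 0,"x": 0,"y": 0,"z": 0.06,"claw": 80},
    {"ax": 0,"ay": 0,"az": 0,"x": 0,"y": 0,"z": 0.1,"claw": 80},
    {"ax": 0,"ay": 0,"az": 0,"x": 0,"y": 0,"z": 0.14,"claw": 80},
    {"ax": 0,"ay": 0,"az": 0,"x": 0,"y": 0,"z": 0.16,"claw": 80},
    {"ax": 0,"ay": 0,"az": 0,"x": 0,"y": 0,"z": 0.16,"claw": 80},
    {"ax": 0,"ay": 0,"az": 0,"x": 0,"y": 0,"z": 0.16,"claw": 80}
  ]
}}

```text
time_s: 16.35
tool_pos: [0.4554, -0.1777, 0.2345]
tool_rot: [180.0, -0.0, 3.8]
force: [-0.9, 0.9, -1.6]
grip_width: 0.0696
```

```bash
python3 snap.py wrist w11
```

```text
16.35 [ 0.4554 -0.1777  0.2345] [ 1.7996e+02 -3.0000e-02  3.7500e+00] [-0.89  0.86 -1.61] [-0.002  0.041 -0.008] 0.0696471643731865 [ 44.4  -0.5 -25.9 104.2  -0.2  76.2 -67.7]
```

View pics/w11.png

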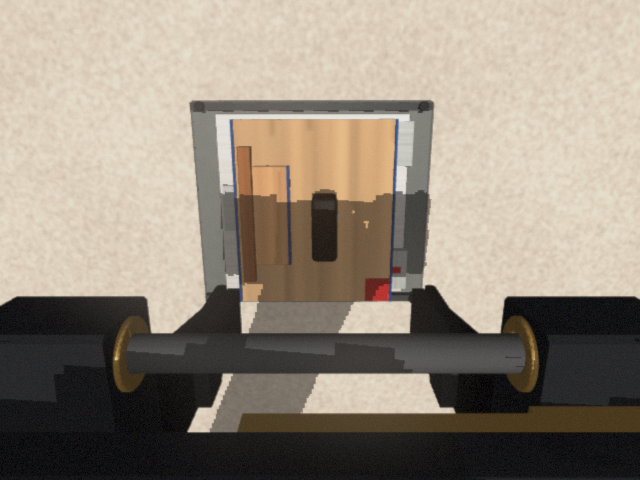

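>>> {"op": "step_arm", "data": {
  "series": [
    {"ax": 0,"ay": 0,"az": 0,"x": 0,"y": -0.04,"z": 0,"claw": 80},
    {"ax": 0,"ay": 0,"az": 0,"x": 0,"y": -0.08,"z": 0,"claw": 80},
    {"ax": 0,"ay": 0,"az": 0,"x": 0,"y": -0.12,"z": 0,"claw": 80},
    {"ax": 0,"ay": 0,"az": 0,"x": 0,"y": -0.16,"z": 0,"claw": 80},
    {"ax": 0,"ay": 0,"az": 0,"x": 0,"y": -0.2,"z": 0,"claw": 80},
    {"ax": 0,"ay": 0,"az": 0,"x": 0,"y": -0.24,"z": 0,"claw": 80},
    {"ax": 0,"ay": 0,"az": 0,"x": 0,"y": -0.28,"z": 0,"claw": 80},
    {"ax": 0,"ay": 0,"az": 0,"x": 0,"y": -0.3,"z": 0,"claw": 80},
    {"ax": 0,"ay": 0,"az": 0,"x": 0,"y": -0.3,"z": 0,"claw": 80}
  ]
}}

```text
time_s: 17.3
tool_pos: [0.4528, -0.4808, 0.2309]
tool_rot: [-179.9, 0.2, 3.5]
force: [-0.8, -0.6, -0.3]
grip_width: 0.0696
```

```bash
python3 snap.py top t12; python3 snap.py scene s12; python3 - <<'E'
import cv2
im=cv2.imread("pics/t12.png")
x,y,w,h=345,245,130,120
c=cv2.resize(im[y:y+h,x:x+w],None,fx=5,fy=5,interpolation=cv2.INTER_CUBIC)
cv2.imwrite("pics/t12c.png",cv2.convertScaleAbs(c,alpha=1.6))
im=cv2.imread("pics/s12.png")
x,y,w,h=140,190,180,150
c=cv2.resize(im[y:y+h,x:x+w],None,fx=4,fy=4,interpolation=cv2.INTER_CUBIC)
cv2.imwrite("pics/s12c.png",cv2.convertScaleAbs(c,alpha=1.4))
E
```

```text
17.3 [ 0.4528 -0.4808  0.2309] [-179.87    0.22    3.45] [-0.8  -0.62 -0.26] [-0.008  0.027 -0.036] 0.06956144304329133 [ 55.6  20.5 -14.8  80.8   5.3  79.6 -45.8]
17.35 [ 0.4541 -0.4782  0.2314] [-1.798e+02  1.600e-01  3.620e+00] [ 0.61  1.1  -0.53] [ 0.115  0.034 -0.021] 0.06972957196414249 [ 55.6  20.4 -14.9  80.9   5.2  79.6 -45.8]
```

View pics/t12c.png

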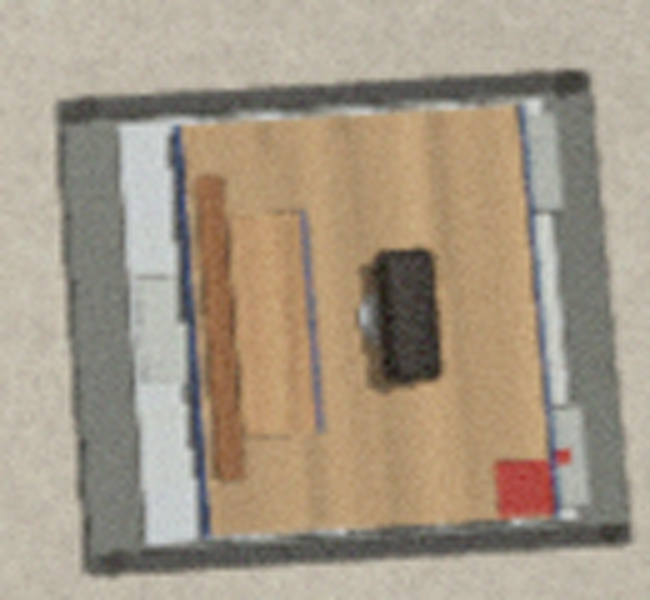

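View pics/s12c.png

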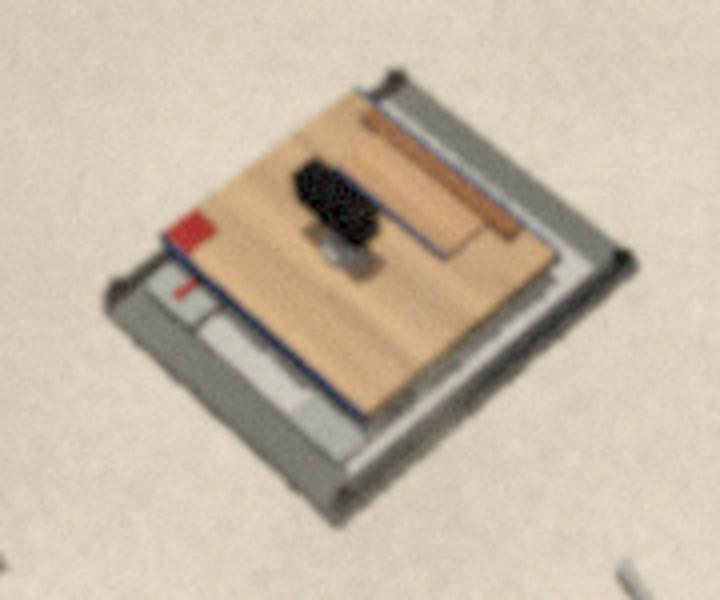

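The top view shows the plate aligned over the base with the red corner next to the red stripe. Its corners are at crop (174,127), (519,104), (555,515) and (204,537). I'll fit these numerically, leaving the height free.

```bash
python3 - <<'E'
from h import *
ct,cs=cam('top'),cam('scene')
cv=lambda a,o,k:(np.array(a,float)+.5)/k-.5+np.array(o)
P=cv([(555,515),(519,104),(174,127),(204,537)],(345,245),5)
L=np.array([(-.075,-.0625,.028),(.075,-.0625,.028),(.075,.0625,.028),(-.075,.0625,.028)])
p,f=fit(ct,L,P,[.45,-.17,0],.0194)
b=np.array([.45507,-.16674]);t=np.radians(3.77);M=np.array([[np.cos(t),np.sin(t)],[-np.sin(t),np.cos(t)]])
print(p[:2],np.degrees(p[2]),'in base mm',M@(p[:2]-b)*1000,f.round(1).tolist())
S=cv([(165,238),(365,413),(557,255),(358,90)],(140,190),4)
def w(q,z):
    a=q[2];Rm=np.array([[np.cos(a),-np.sin(a)],[np.sin(a),np.cos(a)]]);return np.c_[L[:,:2]@Rm.T+q[:2],L[:,2]+z]
r=least_squares(lambda q:np.r_[(proj(ct,w(q,q[3]))-P).ravel(),(proj(cs,w(q,q[3]))-S).ravel()],[.455,-.17,.06,.02]);print(r.x,r.fun.reshape(-1,2).round(1).tolist())
for z in(.0194,.024): print((proj(cs,w(p,z))-S).round(1).tolist())
E
```

```text
[ 0.45457764 -0.16883861] 4.014779858300249 in base mm [-0.62928554 -2.06169586] [[-0.5, 0.3], [-0.8, 0.0], [0.6, -0.5], [0.8, 0.1]]
[ 0.45537162 -0.16843194  0.06664619  0.01608939] [[-1.3, -0.1], [-1.3, -0.1], [0.3, -0.9], [0.2, -0.5], [-1.1, -0.8], [-0.1, 0.6], [-0.3, -0.1], [-1.5, 0.1]]
[[-1.9, -1.8], [-0.6, -0.4], [-0.8, -1.3], [-2.2, -1.0]]
[[-2.3, -3.1], [-0.9, -1.7], [-0.9, -2.7], [-2.5, -2.4]]
```

Height fits seated better than on-top. As an independent check on y, I'll measure how far the seat blocks stick out past the plate's -y edge. Home should give 43 - 27.5 = 15.5 mm.

```bash
python3 - <<'E'
import cv2,pickle
im=cv2.imread("pics/t12.png")
c=cv2.resize(im[255:355,435:475],None,fx=8,fy=6,interpolation=cv2.INTER_CUBIC)
d=cv2.resize(cv2.imread("pics/w11.png")[90:310,360:440],None,fx=5,fy=2.7,interpolation=cv2.INTER_CUBIC)
cv2.imwrite("pics/t12d.png",cv2.convertScaleAbs(c,alpha=1.7)); cv2.imwrite("pics/w11d.png",cv2.convertScaleAbs(d,alpha=1.4))
E
```

```text
(no output)
```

View pics/t12d.png

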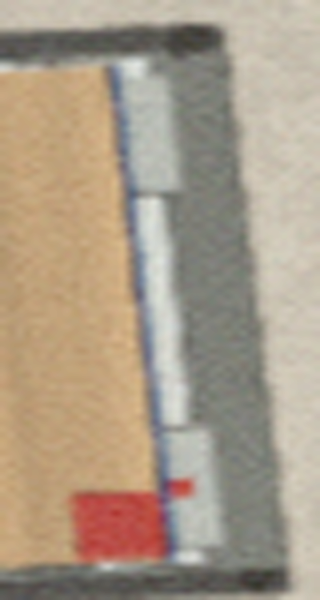

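View pics/w11d.png

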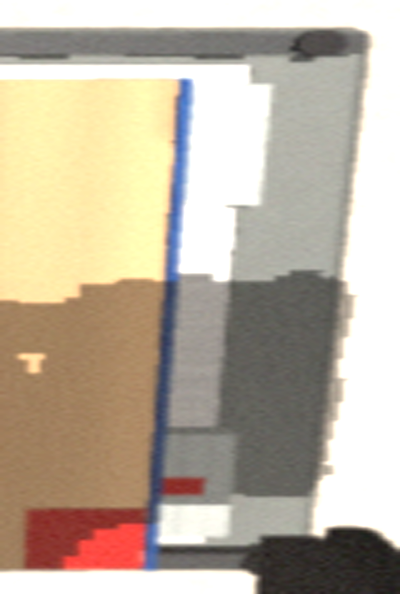

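```bash
python3 - <<'E'
from h import *
import pickle
ct=cam('top'); cw=cam('wrist',pickle.load(open('pics/w11.pkl','rb')))
t=np.radians(3.8); yb=lambda P:-np.sin(t)*P[0]+np.cos(t)*P[1]
def m(c,o,kx,ky,row,xe,xb):
    u=lambda x:((x+.5)/kx-.5+o[0],(row+.5)/ky-.5+o[1])
    for z in(.0474,.052): print(round((yb(ray(c,u(xe),z))-yb(ray(c,u(xb),.024)))*1000,1),end=' ')
    print()
m(ct,(435,255),8,6,130,130,181); m(ct,(435,255),8,6,490,172,217)
m(cw,(360,90),5,2.7,140,190,267); m(cw,(360,90),5,2.7,510,160,233)
E
```

```text
17.5 18.6 
15.9 17.0 
16.6 17.3 
17.0 17.8
```

The protrusion measures about 16-17 mm against 15.5 expected, within 1-2 mm camera error. The force-height evidence puts handle contact at TCP 75.2-76 mm, where home is 76.0 and a foot hung 1.2 mm up a wall would be at least 77. The plate was also pinned between both walls with about zero side force. I'll hand it in.

```bash
python3 -c "
from cell import workorder
print(workorder.sign_off())"
```

```text
the job is handed in; nothing more can be done
None
```

I picked up the plate by its handle and set it on the seats with the red corner over the red-marked cone. I then felt it along y until it was held between both walls and handed it in. Sign-off gave no verdict.

**Seating and press:** I felt the wall on each side within about 1 mm, then centred it until side force and torque were near zero. I pushed the handle to about 8 mm and held it there for roughly 0.7 s. Force on the tool peaked near 9 N. I eased back up to about 1 mm of handle travel, opened the gripper, and moved the arm clear at about 17 s.

**Last checks:**
- **Seat height:** the handle started to take load with the tool at 75.2–76 mm. A fully seated plate should give 76.0 mm, and a foot caught on a wall should give more than 77 mm.
- **Orientation:** the final pictures show the plate right way round and within about 0.3° of the base. The handle looks sprung back.
- **Bystanders:** I never moved the arm near the glue bottle, screwdriver or offcut, but I did not re-measure where they are.

**What disagreed:**
- **Offset s:** the first camera estimate put it at about −5.5 mm. Feeling, and the final plate position, gave about −2 to −3 mm.
- **Block overhang:** the seat blocks stick out 16–17.5 mm past the plate edge in the images, where 15.5 mm is expected.
- **Camera height:** it came out about 3 mm low.

I put the overhang and height gaps down to the cameras' roughly 2 mm calibration error plus reading error. The s gap is a little larger than that. In all three cases I trusted the force readings over the pictures.

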